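# Start the nail lamp and hold the clip ready over the sample card

### The job

Start the white nail lamp by pressing the round button on its top all the way down to its stop. Then squeeze the turquoise spring clip open, lift it off its stand and hold it gaping around the middle of the top edge of the upright sample card in front of the lamp, one jaw on each side of the card with the jaw tips below its edge and nothing touching the freshly painted card, ready to clip on. Finish while still holding the clip squeezed open there; do not bump the card, and leave the two jars, the comb and the file where they are.

Things in the scene. Friction and masses are not known exactly. Their poses are not given: they have to be found in the camera images.
- tray: Black acrylic tray, 340 x 360 mm (its x, y), rim 20 mm high, floor 5 mm thick, fixed. Origin: centre of its underside on the sill. Holds the lamp, card, jars, comb and file.
- lamp: White UV nail lamp, a hollow shell 130 mm deep (x) x 150 mm wide (y) x 80 mm high, fixed on the tray floor, open mouth towards its -x. Origin: centre of its underside. The round push button sits on its flat top.
- lamp_button_top (a point): Centre of the top face of the lamp's red push button (30 mm across); moves down with the button.
- lamp_button (a joint): Travel of the lamp's spring button in m: 0 released, 0.006 pressed down to its stop (about 5 N fully down); springs back when let go.
- card: Yellow plastic sample card, 3 mm thick (its x), 90 mm wide (its y), standing upright in a wooden foot 40 x 70 x 16 mm; fixed on the tray in front of the lamp's mouth. Origin: centre of the foot's underside; the card's top edge is 95 mm above it.
- card_edge (a point): Middle of the card's straight top edge. Axes as the card: x across its 3 mm thickness, y along the edge, z up.
- clip_stand: Fixed wooden block 70 x 60 x 12 mm with an upright steel fin 4 mm thick (its x), 50 mm long (its y), reaching 36 mm above the sill; the clip is clamped on the fin. Origin: centre of the underside.
- clip: Loose turquoise spring clip, 55 g, like a clothes peg, parked upright with jaws down, handles up: two mirrored levers on a pin. Origin on the middle of the pin, 48 mm above the sill when parked. x: across the clip, the way the handles are squeezed; y: along the pin; z up. This body is the -x lever, so its frame tilts by half the opening when squeezed. Jaws reach 36 mm below the pin.
- clip_grip (a point): Place to squeeze: middle between the two handles, 28 mm above the pin (as parked). Handles are flat slabs 30 mm wide (y), leaning outwards, ending 43 mm above the pin. Over their outsides in x, parked: 20 mm at the pin, 40 mm here, 50 mm at the ends; fully squeezed: about 24 mm, almost parallel. Squeezing them together along x opens the jaws both ways alike.
- clip_lever (a joint): Opening angle between the clip's two levers in rad: -0.11 jaws shut, 0 parked on the fin (jaw gap 4 mm), 0.56 fully squeezed (jaw gap about 24 mm at the tips; the gap grows about 36 mm per rad). The spring pulls it shut: squeezing at the handles takes about 4 to 6 N at the start and 9 to 13 N at the stop, and it snaps shut when let go.
- jaw_a (a point): Inner lower tip of the jaw on the clip's -x side, 36 mm below the pin, middle of its 36 mm width (y). Between the open jaws there is free room for a card from the tips up to 30 mm above them. The tips rest on the stand's block when parked.
- jaw_b (a point): Inner lower tip of the jaw on the clip's +x side, 36 mm below the pin, middle of its width.
- jar_a: Empty glass jar with white twist cap, 42 mm across, 50 mm high, in the tray; leave it. Origin: centre of underside.
- jar_b: Empty glass jar with blue twist cap, 42 mm across, 50 mm high, in the tray; leave it. Origin: centre of underside.
- file: Frosted glass nail file 14 x 130 x 5 mm (long in its y) lying in the tray; leave it. Origin: centre of underside.
- comb: Red plastic comb 130 x 28 x 5 mm (long in its x) lying in the tray; leave it. Origin: centre of underside.
There are look-alikes about, which are no part of the job. What is meant by the clip_stand is not red, and is the larger of those in its own colour.

How it is judged:
On the way, in this order (a step that is already met when the one before it is completed fails the run):
1. the lamp button is pressed down to its stop (value of joint lamp_button above 0.005 m), for 0.1 s.
2. the clip is squeezed open and lifted off its stand (value of joint clip_lever above 0.15 rad and contact force between clip and the fingers above 1 N and contact force between clip and clip_stand below 0.1 N and z of clip in the frame of clip_stand above 0.08 m), for 0.2 s.
At the end, for the whole second after the job is handed in: Clip held still in the gripper, open over 0.2 rad, pin above the card edge and within 0.3 rad of parallel; one jaw tip each side, 3 mm or more from the card mid-plane, 4 mm or more below the edge, within 25 mm of its middle; nothing touches the card (under 0.2 N) (value of joint clip_lever above 0.2 rad and ((x of jaw_a in the frame of card_edge above 0.003 m and x of jaw_b in the frame of card_edge below -0.003 m) or (x of jaw_b in the frame of card_edge above 0.003 m and x of jaw_a in the frame of card_edge below -0.003 m)) and z of each of jaw_a, jaw_b in the frame of card_edge below -0.004 m and y of jaw_a in the frame of card_edge between -0.025 and 0.025 m and y of jaw_b in the frame of card_edge between -0.025 and 0.025 m and z of clip in the frame of card_edge above 0.005 m and angle between the y axis of clip and the y axis of card, either way round below 0.3 rad and contact force between clip and the fingers above 1 N and contact force between card and anything else below 0.2 N and linear speed of clip below 0.03 m/s); the arm keeps its last pose, push and grip.
It fails at once if the card is bumped (over 6 N) (contact force between card and anything else above 6 N).
It fails at once if a jar, the comb or the file is shifted by more than 20 mm (distance of any of jar_a, jar_b, comb, file from where it was at the start of the episode above 0.02 m).
It also fails if it takes over 54 s, if anything falls off the work surface, if the arm or the gripper's body presses on something with over 40 N, if the wrist force passes 120 N, or if a joint passes its speed limit or range.

### The arm

A 6-joint arm with a two-finger parallel gripper is mounted at the origin on the work surface. World frame = base frame: x ahead of the robot, y to its left, z up, the work surface at z = 0. Lengths are in m, angles in rad, forces in N, time in s.
With the tool pointing down it reaches from about 0.3 to 0.775 m from the base axis. Payload 14.6 kg.
Tool frame: the origin (TCP) lies at the very end of the fingers, on their centre line; the grasp point (between the pads) lies 19 mm behind it (pinch_z is the distance from the TCP to the grasp point, in m); z points along the fingers, y is the direction in which the jaws open and shut (so a half turn about z gives the same grasp; the last joint's range is limited). The gripper opens to 94 mm and grips with 3 to 60 N. Pads are 16 mm wide; open, the fingers measure 119 mm over their backs; the gripper's body (75 mm by 177 mm) begins 78 mm behind the grasp point.
Start: joints at [1.118, 0.3, 1.521, -0, 1.321, -0.067], TCP at [0.207, 0.51, 0.205] pointing down, gripper open.
Joint ranges: [-3.03, 3.03], [-0.79, 2.21], [0.23, 2.52], [-1.04, 4.18], [0, 3.07], [-2.55, 2.55]. Speed limits (rad/s): [2.22, 2.22, 2.57, 3.14, 3.14, 3.14].

### API

Orientations are given as [roll, pitch, yaw] about the fixed x, y, z axes, in that order (R = Rz(yaw) Ry(pitch) Rx(roll)).
In Python, from station import get_obs, camera, hand_in, pinch_z gives the robot as it stands.
- The arm moves only by the tool servo_tool, never from a script. Its argument "moves" is a list that holds one entry, the list of rows, each a list of 7 numbers: the turn, a rotation vector about the tool's x, y, z normalised to -1 to 1, where 1 is pi/2 rad, then the shift along the tool's x, y, z normalised to -1 to 1, where 1 is 500 mm, then the closure, from 0 (fully open) to 1 (shut). In form: [[[rx, ry, rz, x, y, z, hand], ...]]. A call has 1 to 12 rows; each row is the pose to reach, as a shift and turn from the pose measured when the call began, along the tool's axes at that moment; what a row does not reach only later rows make up. A row lasts 1/12 s, in which the tool goes at most 41.7 mm and 7.16 degrees, less where a joint would pass 70% of its speed; a pose out of reach is approached as far as the arm can. A call with a number of a shift or a turn outside -1 to 1 is refused whole. A call with a gripper value outside its range is refused whole. The fingers move at their own pace and stop on an object; "squeeze" is the grip in N (left out, the last holds). Time passes only in rows, so rows that repeat a pose let the fingers close. It gives the time, the measured TCP pose, the force and the opening at its end, in the units of the state.
- get_obs(): the state, without advancing time (a new reading comes with each control period).
- camera(name): name is "scene" or "top" or "wrist"; returns a dict with "color" (480x640x3 uint8, red, green, blue), "intrinsics" (3x3 intrinsics, pixels), "rvec" (rotation vector, rad) and "tvec" (3), from world to camera coordinates, as OpenCV has them. Camera axes: x right, y down, z forward; pixel columns grow to the right and rows downward; lengths in m; the calibration is good to about 2 mm. A picture is of the moment at which its call begins. There is no depth.
- hand_in(): hands the job in, once; it reports no verdict.
The state is a dict: "time_s": time; "qpos": joint angles; "joint_vel": joint speeds; "tau": joint torques, N m; "ee_pos": TCP position; "eef_rot": TCP orientation; "force": force on the tool from outside, world axes, zero at the start; "moment": the same for the moment, N m; "grip_width": finger opening in m.
Only numpy, scipy, OpenCV 4.12 (cv2) and the standard library are available. Lean on these libraries where they do the work, as an engineer would, in place of code of your own. Each camera call takes 0.05 s, during which the arm holds its last target.

## Working session

There is one attempt and no reset: what is moved stays moved. The work goes in short steps, Python scripts to look and compute and a tool call to move; the robot and the scene stay as the last step left them, time stands still between calls to the robot, and variables do not carry over. Pictures are saved under pics/ and viewed, and the job is handed in when it is done.

Besides the shell and the picture viewer there is one more tool, called after "Call:" as name(argument=value, ...) on one line, values as JSON. servo_tool: Moves the arm, as the interface text tells. Scaled input: -1 to 1 covers 500 mm each way for a shift and pi/2 rad each way for a turn. Its arguments: {"type":"object","properties":{"moves":{"type":"array"},"squeeze":{"type":"number"}},"required":["moves"]}

```bash
ls; mkdir -p pics
python3 - <<'E'
from station import *
import cv2,pickle
o=get_obs();print(o, pinch_z)
for n in ["scene","top","wrist"]:
    c=camera(n);pickle.dump(c,open(f"pics/{n}0.pkl","wb"));cv2.imwrite(f"pics/{n}0.png",c["color"][:,:,::-1]);print(n,c["intrinsics"],c["rvec"],c["tvec"])
E
```

```text
pics
{'time_s': 0.0, 'qpos': array([ 1.11840671e+00,  3.00481612e-01,  1.52158243e+00, -1.03763829e-05,
        1.32068320e+00, -6.65896787e-02]), 'joint_vel': array([ 0.0025375 , -0.00023083, -0.00062689, -0.00052273,  0.0015547 ,
       -0.00074099]), 'tau': array([ 1.46335533e-03, -5.31831300e+01, -3.52735019e+01,  7.08899321e-02,
        2.44269107e-02, -1.53652604e-04]), 'ee_pos': array([0.2068515 , 0.50933978, 0.20487999]), 'eef_rot': array([-3.14043995e+00, -6.67990714e-05,  2.75579525e+00]), 'force': array([-0.27947199, -0.99968268, -0.07696683]), 'moment': array([-0.01900833,  0.00136069, -0.03731836]), 'grip_width': 0.09435380149088854} 0.0188
scene [[564.50964643   0.         321.12948963]
 [  0.         564.50964643 234.55699847]
 [  0.           0.           1.        ]] [ 1.9220659   1.34296096 -0.62449733] [-0.17456974 -0.24014559  1.48233721]
top [[573.04479642   0.         315.46432882]
 [  0.         573.04479642 235.85601944]
 [  0.           0.           1.        ]] [ 2.14788897 -2.21190219  0.0677089 ] [0.00402943 0.52642561 1.17474882]
wrist [[344.19451872   0.         319.31361707]
 [  0.         344.19451872 235.44131261]
 [  0.           0.           1.        ]] [-2.41654588 -1.62797    -0.2152672 ] [-0.54813052 -0.02588737  0.39142146]
```

View pics/scene0.png

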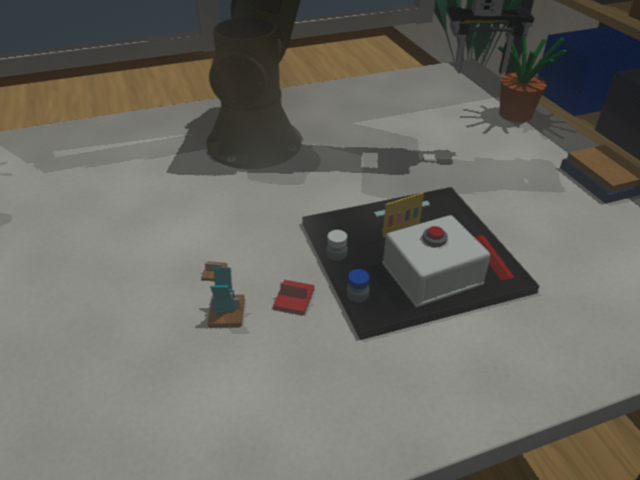

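View pics/top0.png

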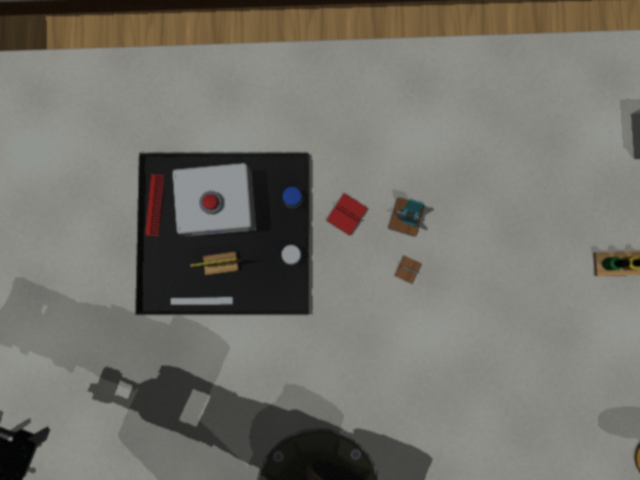

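View pics/wrist0.png

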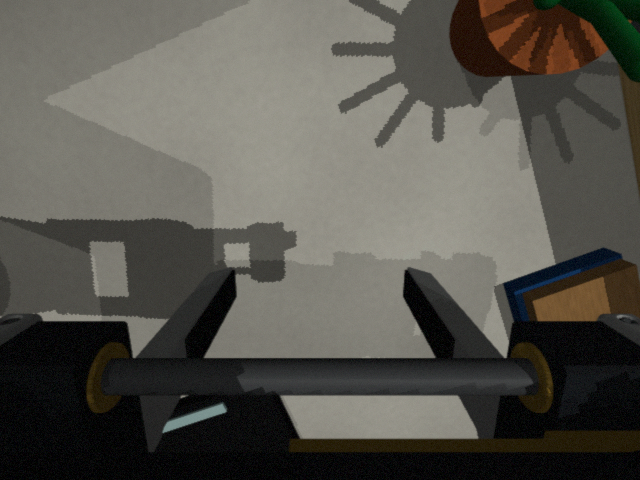

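The scene view shows the lamp button at about (435,236), the card at (404,212) and the clip on its brown stand at (222,295). In the top view they are at (211,202), (215,264) and (410,212). I'll zoom in on these.

```bash
cat > h.py <<'E'
import numpy as np,cv2,pickle
from scipy.spatial.transform import Rotation as R
def load(n): return pickle.load(open(f"pics/{n}.pkl","rb"))
def plane(c,uv,z):
    M=cv2.Rodrigues(np.array(c["rvec"]))[0];t=np.array(c["tvec"]).ravel()
    d=M.T@np.linalg.inv(c["intrinsics"])@np.array([uv[0],uv[1],1.]);o=-M.T@t
    return o+d*(z-o[2])/d[2]
def proj(c,P): return cv2.projectPoints(np.array(P,float).reshape(-1,3),np.array(c["rvec"]),np.array(c["tvec"]),c["intrinsics"],None)[0].reshape(-1,2)
def tri(c1,u1,c2,u2):
    Ps=[c["intrinsics"]@np.hstack([cv2.Rodrigues(np.array(c["rvec"]))[0],np.array(c["tvec"]).reshape(3,1)]) for c in (c1,c2)]
    X=cv2.triangulatePoints(Ps[0],Ps[1],np.array(u1,float).reshape(2,1),np.array(u2,float).reshape(2,1)).ravel();return X[:3]/X[3]
def crop(c,x0,y0,w,h,s,name):
    im=cv2.resize(c["color"][y0:y0+h,x0:x0+w,::-1],None,fx=s,fy=s,interpolation=cv2.INTER_CUBIC)
    for i in range(0,w,10): cv2.putText(im,str(x0+i),(i*s,8),0,0.3,(0,255,255),1) ; cv2.line(im,(i*s,10),(i*s,14),(0,255,255),1)
    for i in range(0,h,10): cv2.putText(im,str(y0+i),(0,i*s+4),0,0.3,(0,255,255),1)
    cv2.imwrite(f"pics/{name}.png",im)
E
python3 - <<'E'
from h import *
t=load("top0");s=load("scene0")
crop(t,380,180,60,60,10,"ct_clip");crop(t,180,150,80,60,8,"ct_l") 
crop(t,180,240,70,40,10,"ct_card");crop(s,195,255,60,80,7,"cs_clip");crop(s,370,185,80,70,8,"cs_card")
a=plane(t,(211,202),.085);print(a)
print(plane(t,(410,212),.048),plane(t,(215,264),.1))
E
```

```text
[0.59487032 0.19277203 0.085     ]
[ 0.56713735 -0.2053517   0.048     ] [0.47160328 0.1840686  0.1       ]
```

View pics/ct_clip.png

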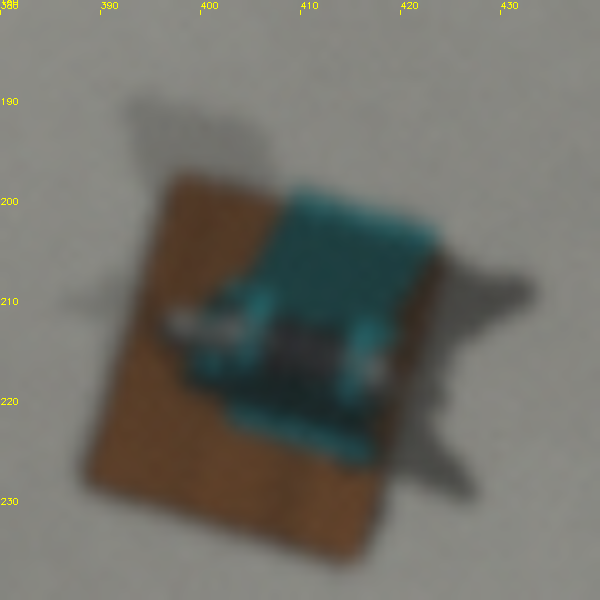

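View pics/cs_clip.png

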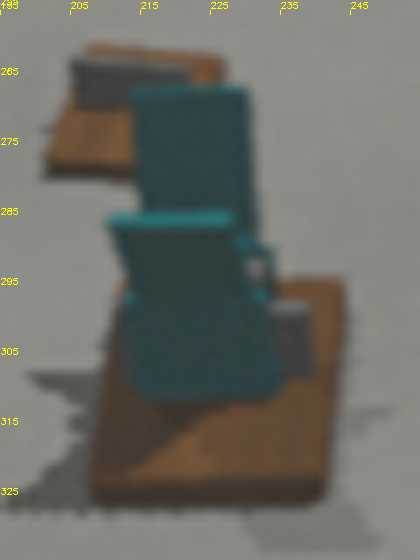

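View pics/ct_card.png

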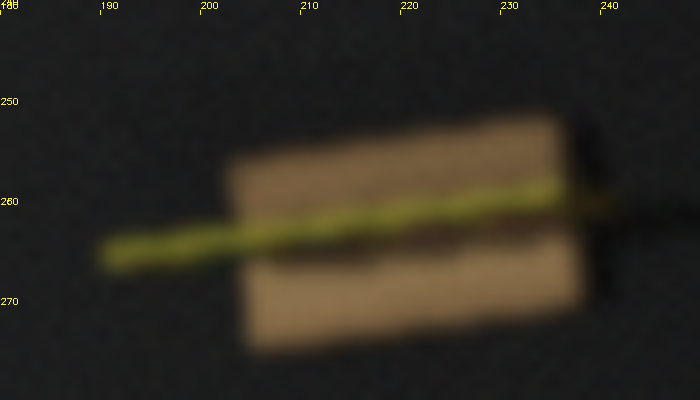

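View pics/cs_card.png

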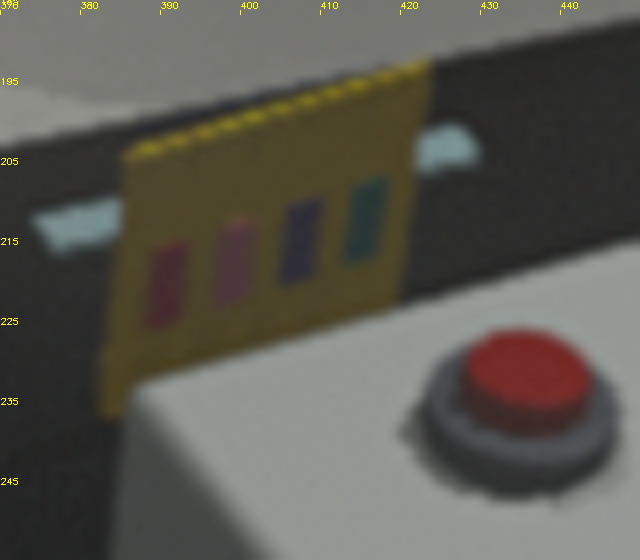

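View pics/ct_l.png

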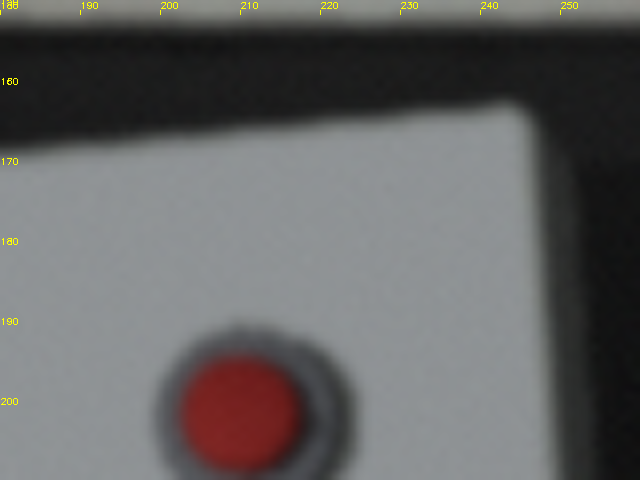

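Run:
```python
from h import *
t=load("top0");s=load("scene0")
np.set_printoptions(precision=4,suppress=True)
print("cardtop z=.1 from top:",plane(t,(190.3,265.3),.1),plane(t,(238,259.3),.1))
print("cardtop from scene:",plane(s,(385.3,204),.1),plane(s,(422.7,193),.1))
for a,b in [((390,265.3-0),(422.7,193))]: pass
print(tri(t,(190.3,265.3),s,(422.7,193)),tri(t,(238,259.3),s,(385.3,204)))
print("foot top z=.021",[plane(t,p,.021)[:2] for p in [(203,256),(235.5,251.5),(238,271),(205,275)]])
print("button",[plane(t,(210,201.5),z) for z in(.09,.1)],[plane(s,(435.5,232),z) for z in (.09,.1)],tri(t,(210,201.5),s,(435.5,232)))
print("block z=.012",[plane(t,p,.012)[:2] for p in [(397,197),(424.5,204),(416,236),(388.3,228.5)]])
print("block scene z=.012",[plane(s,p,.012)[:2] for p in [(208,322.5),(241,322.5),(244,290)]])
print("handle far",[plane(t,p,.091)[:2] for p in [(409,198.5),(423.5,203)]],"near",[plane(t,p,.091)[:2] for p in [(402,221),(417,226)]])
print("handle scene z=.091 ",[plane(s,p,.091)[:2] for p in [(211,285.5),(228,285)]],[plane(s,p,.091)[:2] for p in [(214,267),(230,267)]])
print("tray",[plane(t,p,.02)[:2] for p in [(139,153),(311,154),(311,313),(137,313)]])
```

```text
cardtop z=.1 from top: [0.4705 0.2321 0.1   ] [0.4794 0.1393 0.1   ]
cardtop from scene: [0.4796 0.1432 0.1   ] [0.4715 0.2303 0.1   ]
[0.4703 0.2318 0.0989] [0.4801 0.1409 0.1007]
foot top z=.021 [array([0.4912, 0.2234]), array([0.4985, 0.1556]), array([0.4579, 0.1512]), array([0.4516, 0.2199])]
button [array([0.5952, 0.1938, 0.09  ]), array([0.5939, 0.1919, 0.1   ])] [array([0.5798, 0.2008, 0.09  ]), array([0.5901, 0.1936, 0.1   ])] [0.5934 0.1912 0.1032]
block z=.012 [array([ 0.6036, -0.1851]), array([ 0.587 , -0.2421]), array([ 0.5203, -0.2215]), array([ 0.5377, -0.1643])]
block scene z=.012 [array([ 0.5844, -0.2408]), array([ 0.6042, -0.1865]), array([ 0.5283, -0.1619])]
handle far [array([ 0.5891, -0.1977]), array([ 0.5794, -0.2257])] near [array([ 0.5452, -0.1822]), array([ 0.5345, -0.2111])]
handle scene z=.091  [array([ 0.5774, -0.2245]), array([ 0.586 , -0.1975])] [array([ 0.5342, -0.2103]), array([ 0.5437, -0.1841])]
tray [array([0.7125, 0.3557]), array([ 0.699 , -0.0071]), array([0.3672, 0.0024]), array([0.3773, 0.3621])]
```

```bash
cat >> h.py <<'E'
def rel(x,y,z,yaw):
    from station import get_obs
    o=get_obs();R0=R.from_euler("xyz",o["eef_rot"]);R1=R.from_euler("xyz",[np.pi,0,yaw])
    rv=(R0.inv()*R1).as_rotvec()/(np.pi/2); s=R0.inv().apply(np.array([x,y,z])-o["ee_pos"])/.5
    print("t",o["time_s"],"row",np.round(np.r_[rv,s],4).tolist())
E
python3 -c "
from h import *
rel(.5934,.192,.125,1.678)"
```

```text
t 0.15 row [-0.0005, 0.0002, 0.6862, -0.9551, -0.2971, 0.1602]
```

Call:
servo_tool(moves=[[[0,0,0.686,-0.955,-0.297,0.1,1],[0,0,0.686,-0.955,-0.297,0.1,1],[0,0,0.686,-0.955,-0.297,0.1,1],[0,0,0.686,-0.955,-0.297,0.1,1],[0,0,0.686,-0.955,-0.297,0.1,1],[0,0,0.686,-0.955,-0.297,0.1,1],[0,0,0.686,-0.955,-0.297,0.1,1],[0,0,0.686,-0.955,-0.297,0.1,1],[0,0,0.686,-0.955,-0.297,0.1,1],[0,0,0.686,-0.955,-0.297,0.1,1],[0,0,0.686,-0.955,-0.297,0.16,1],[0,0,0.686,-0.955,-0.297,0.16,1]]], squeeze=20)

```text
time_s: 1.15
ee_pos: [0.5875, 0.1965, 0.1292]
eef_rot: [3.141, 0.001, 1.678]
force: [-0.3, 1.0, 0.4]
grip_width: 0.0174
```

Run:
```python
from h import *
from station import camera
rel(.5934,.192,.106,1.678)
for n in ["scene","wrist"]:
    c=camera(n);pickle.dump(c,open(f"pics/{n}1.pkl","wb"))
    cv2.imwrite(f"pics/{n}1.png",c["color"][:,:,::-1])
crop(load("scene1"),370,150,100,100,6,"s1c")
```

```text
t 1.15 row [0.0004, 0.0003, -0.0001, -0.0102, 0.0106, 0.0465]
```

View pics/s1c.png

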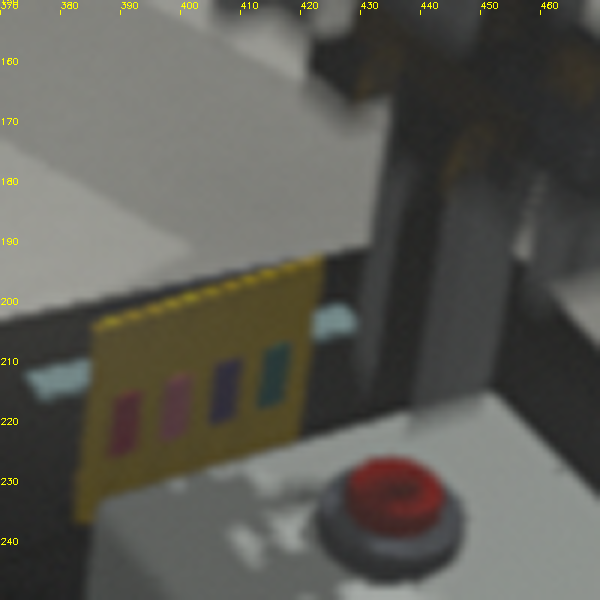

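View pics/wrist1.png

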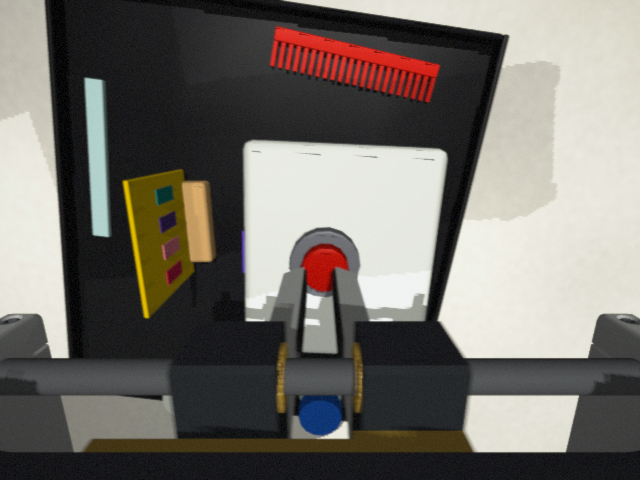

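Fingers are centred above the button (wrist view: red cap at (325,268), tips just over it). I'll descend onto it.

Call:
servo_tool(moves=[[[0,0,0,-0.01,0.01,0.03,1],[0,0,0,-0.01,0.01,0.04,1],[0,0,0,-0.01,0.01,0.05,1],[0,0,0,-0.01,0.01,0.054,1],[0,0,0,-0.01,0.01,0.058,1],[0,0,0,-0.01,0.01,0.062,1]]])

```text
time_s: 1.75
ee_pos: [0.5932, 0.1894, 0.1002]
eef_rot: [-3.14, 0.004, 1.675]
force: [-25.4, -15.8, 59.7]
grip_width: 0.0004
```

The push is too hard at 60 N. I'll ease it off while keeping contact, and check.

Call:
servo_tool(moves=[[[0,0,0,0,0,-0.001,1],[0,0,0,0,0,-0.001,1]]])

```text
time_s: 1.92
ee_pos: [0.5934, 0.1903, 0.1037]
eef_rot: [3.14, 0.003, 1.676]
force: [1.6, -2.2, 3.3]
grip_width: 0.0007
```

Run:
```python
from h import *
from station import camera,get_obs
for n in ["scene","wrist"]:
    c=camera(n);pickle.dump(c,open(f"pics/{n}2.pkl","wb"))
    cv2.imwrite(f"pics/{n}2.png",c["color"][:,:,::-1])
crop(load("scene2"),390,180,80,80,8,"s2c")
o=get_obs();print(o["time_s"],o["ee_pos"],o["force"],o["moment"])
```

```text
2.0167 [0.59339699 0.19029831 0.10229595] [ 3.32555662 -1.01656258  3.8722728 ] [-0.20903353 -0.54355249  0.04324582]
```

View pics/s2c.png

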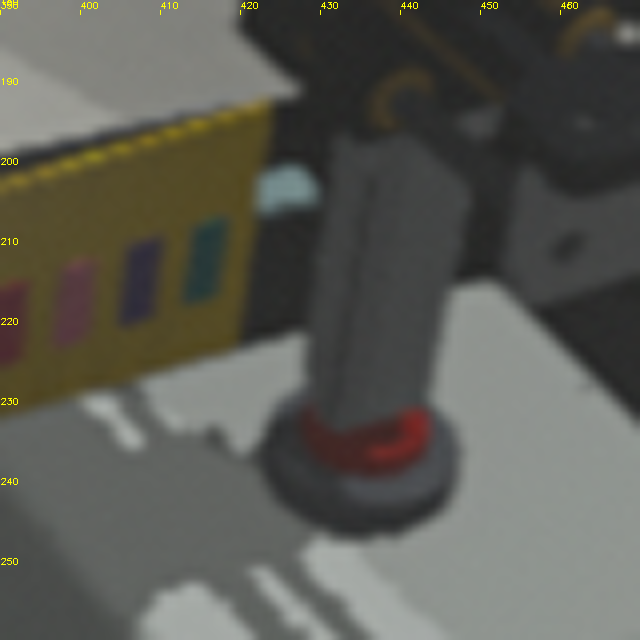

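View pics/wrist2.png

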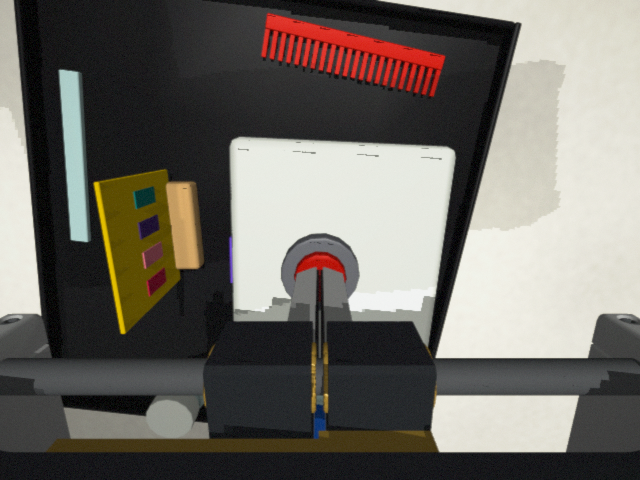

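Only about 4 N now, so the button may be partly up. I'll press gently down to the stop (z around 0.1005) and hold it there.

Call:
servo_tool(moves=[[[0,0,0,0,0,0.002,1],[0,0,0,0,0,0.003,1],[0,0,0,0,0,0.004,1],[0,0,0,0,0,0.004,1],[0,0,0,0,0,0.004,1],[0,0,0,0,0,0.004,1]]])

```text
time_s: 2.52
ee_pos: [0.5934, 0.1907, 0.1012]
eef_rot: [3.14, 0.003, 1.676]
force: [-2.5, -0.6, 12.2]
grip_width: 0.0003
```

Call:
servo_tool(moves=[[[0,0,0,0,0,0.001,1],[0,0,0,0,0,0.001,1],[0,0,0,0,0,0.001,1],[0,0,0,0,0,0.001,1]]])

```text
time_s: 2.85
ee_pos: [0.5934, 0.1908, 0.1012]
eef_rot: [3.139, 0.003, 1.676]
force: [-1.1, -4.1, 9.8]
grip_width: 0.0001
```

The button is at its stop: steady 10–12 N with z no longer changing. Next I'll lift and travel to the clip with the gripper open.

```bash
python3 -c "
from h import *
rel(.5617,-.204,.16,1.26)"
```

```text
t 2.85 row [0.0017, 0.0017, 0.2648, -0.7789, -0.1457, -0.1154]
```

Call:
servo_tool(moves=[[[0,0,0,0,0,-0.08,1],[0,0,0,0,0,-0.115,1],[0.002,0.002,0.265,-0.779,-0.146,-0.115,0],[0.002,0.002,0.265,-0.779,-0.146,-0.115,0],[0.002,0.002,0.265,-0.779,-0.146,-0.115,0],[0.002,0.002,0.265,-0.779,-0.146,-0.115,0],[0.002,0.002,0.265,-0.779,-0.146,-0.115,0],[0.002,0.002,0.265,-0.779,-0.146,-0.115,0],[0.002,0.002,0.265,-0.779,-0.146,-0.115,0],[0.002,0.002,0.265,-0.779,-0.146,-0.115,0],[0.002,0.002,0.265,-0.779,-0.146,-0.115,0],[0.002,0.002,0.265,-0.779,-0.146,-0.115,0]]])

```text
time_s: 3.85
ee_pos: [0.5604, -0.2074, 0.159]
eef_rot: [-3.14, -0.001, 1.258]
force: [0.4, -0.3, 0.3]
grip_width: 0.0638
```

Call:
servo_tool(moves=[[[0,0,0,0,0,0,0],[0,0,0,0,0,0,0],[0,0,0,0,0,0,0],[0,0,0,0,0,0,0]]])

```text
time_s: 4.18
ee_pos: [0.5606, -0.2058, 0.1588]
eef_rot: [-3.139, -0.001, 1.259]
force: [0.5, 0.4, 0.2]
grip_width: 0.0904
```

Run:
```python
from h import *
from station import camera
rel(.5617,-.204,.057,1.26)
c=camera("wrist");pickle.dump(c,open("pics/wrist3.pkl","wb"));cv2.imwrite("pics/wrist3.png",c["color"][:,:,::-1])
M=cv2.Rodrigues(np.array(c["rvec"]))[0];print(-M.T@np.array(c["tvec"]).ravel())
# projected model of the handle tops and block top for yaw -.31
a=-.31;ex=np.array([np.cos(a),np.sin(a),0]);ey=np.array([-np.sin(a),np.cos(a),0]);o=np.array([.5617,-.204,0])
im=c["color"][:,:,::-1].copy()
for sx,sy,z in [(.025,.015,.091),(.035,.03,.012)]:
  for i in(-1,1):
    for j in(-1,1):
      u=proj(c,o+i*sx*ex+j*sy*ey+[0,0,z])[0];print(z,i,j,u);cv2.circle(im,tuple(int(round(v)) for v in u),3,(0,255,0),1)
cv2.imwrite("pics/wrist3o.png",im)
```

```text
t 4.1833 row [-0.0016, -0.0006, -0.0005, 0.0038, 0.0015, 0.2036]
[ 0.5824694  -0.13426203  0.33784654]
0.091 -1 -1 [289.5040461  262.03333159]
0.091 -1 1 [288.54115919 223.52906855]
0.091 1 -1 [355.39426918 262.04198569]
0.091 1 1 [356.47060344 223.51255307]
0.012 -1 -1 [286.6960215  249.57071928]
0.012 -1 1 [285.06283866 189.06725867]
0.012 1 -1 [357.27698462 249.57143488]
0.012 1 1 [359.04229144 189.02447625]
```

View pics/wrist3o.png

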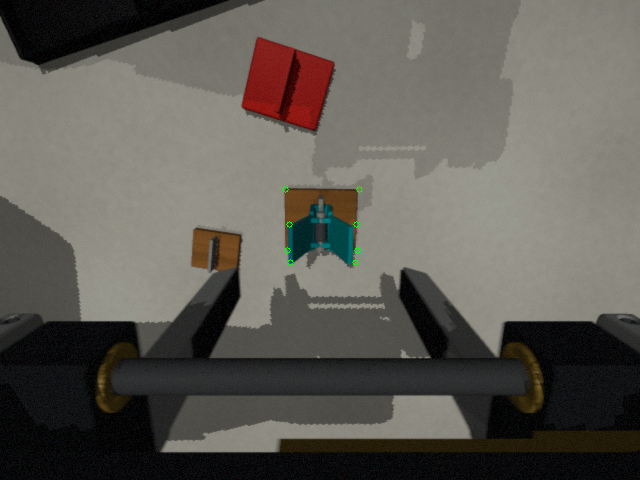

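The model corners land on the handle corners at (289,224) and (356,224), so the clip pose is confirmed. I'll go down to it.

Call:
servo_tool(moves=[[[0,0,0,0.004,0.002,0.05,0],[0,0,0,0.004,0.002,0.1,0],[0,0,0,0.004,0.002,0.14,0],[0,0,0,0.004,0.002,0.17,0],[0,0,0,0.004,0.002,0.19,0],[0,0,0,0.004,0.002,0.2,0],[0,0,0,0.004,0.002,0.204,0],[0,0,0,0.004,0.002,0.204,0],[0,0,0,0.004,0.002,0.204,0]]])

```text
time_s: 4.98
ee_pos: [0.5625, -0.2041, 0.0578]
eef_rot: [-3.141, -0.001, 1.26]
force: [0.3, 0.3, 0.6]
grip_width: 0.094
```

Run:
```python
from h import *
from station import camera
rel(.5617,-.204,.057,1.26)
c=camera("scene");pickle.dump(c,open("pics/scene4.pkl","wb"));crop(c,180,220,90,110,5,"s4")
```

```text
t 4.9833 row [-0.0006, -0.0005, -0.0002, -0.0004, -0.0016, 0.0017]
```

View pics/s4.png

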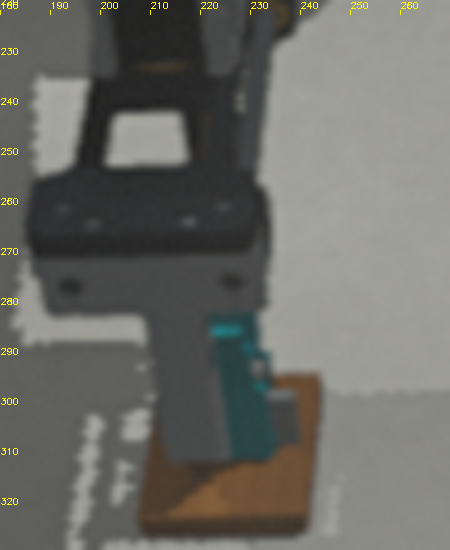

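Fingers straddle the clip (finger at (215,285), clip at (228,300)). I'll close them.

Call:
servo_tool(moves=[[[0,0,0,0,0,0,1],[0,0,0,0,0,0,1],[0,0,0,0,0,0,1],[0,0,0,0,0,0,1],[0,0,0,0,0,0,1],[0,0,0,0,0,0,1],[0,0,0,0,0,0,1],[0,0,0,0,0,0,1],[0,0,0,0,0,0,1],[0,0,0,0,0,0,1],[0,0,0,0,0,0,1],[0,0,0,0,0,0,1]]], squeeze=22)

```text
time_s: 6.03
ee_pos: [0.5627, -0.2042, 0.0598]
eef_rot: [-3.142, -0.0, 1.26]
force: [-8.7, 2.5, 21.0]
grip_width: 0.027
```

Run:
```python
from h import *
from station import camera
rel(.5617,-.204,.157,1.26)
c=camera("scene");pickle.dump(c,open("pics/scene5.pkl","wb"));crop(c,180,220,90,110,5,"s5")
c=camera("wrist");cv2.imwrite("pics/w5.png",c["color"][:,:,::-1])
```

```text
t 6.0333 row [-0.0, -0.0003, -0.0002, -0.0001, -0.0021, -0.1944]
```

View pics/s5.png

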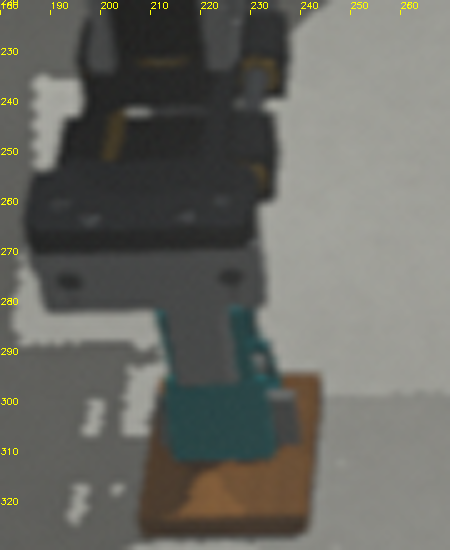

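View pics/w5.png

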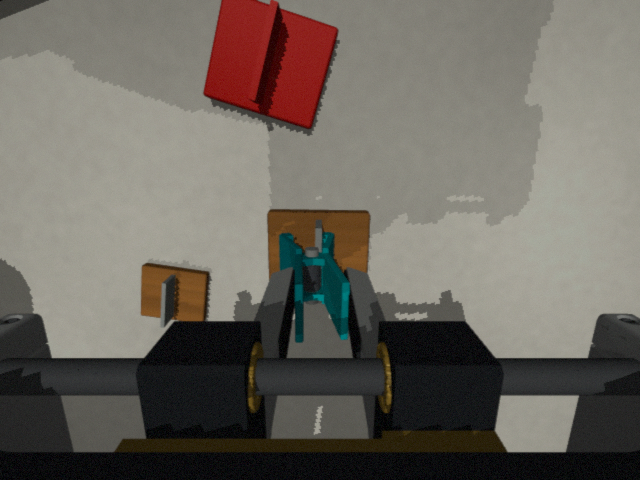

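Call:
servo_tool(moves=[[[0,0,0,0,0,-0.004,1],[0,0,0,0,0,-0.008,1],[0,0,0,0,0,-0.012,1],[0,0,0,0,0,-0.016,1],[0,0,0,0,0,-0.016,1],[0,0,0,0,0,-0.016,1]]], squeeze=28)

```text
time_s: 6.63
ee_pos: [0.5627, -0.2042, 0.0677]
eef_rot: [-3.141, -0.0, 1.26]
force: [0.4, 0.0, -0.1]
grip_width: 0.0232
```

Run:
```python
from h import *
from station import camera
c=camera("scene");pickle.dump(c,open("pics/scene6.pkl","wb"));crop(c,180,220,90,110,5,"s6")
c=camera("wrist");cv2.imwrite("pics/w6.png",c["color"][:,:,::-1])
```

```text
(no output)
```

View pics/s6.png

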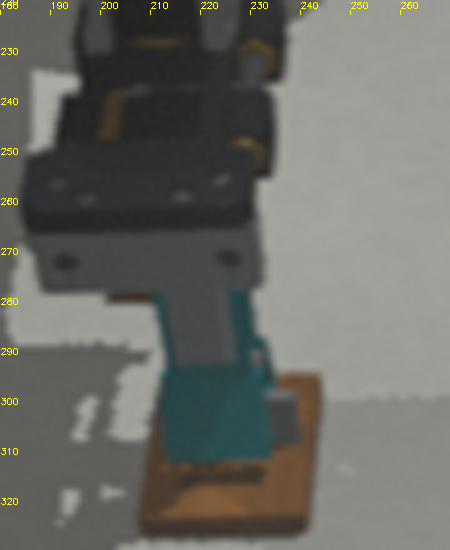

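View pics/w6.png

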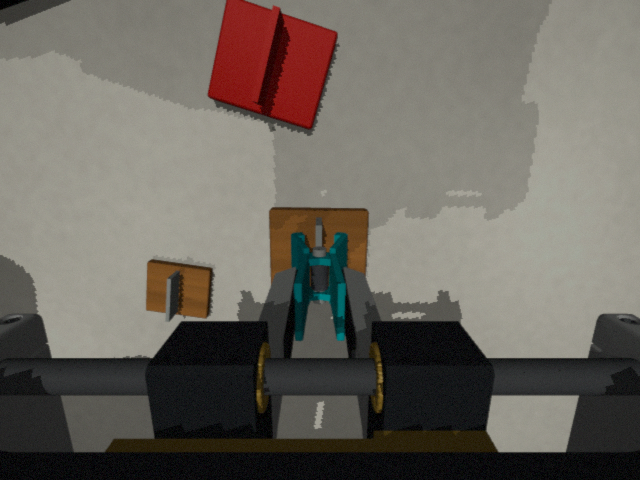

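Now it is symmetric and fully open (23 mm), with no residual force. I'll lift it off.

Call:
servo_tool(moves=[[[0,0,0,0,0,-0.02,1],[0,0,0,0,0,-0.05,1],[0,0,0,0,0,-0.1,1],[0,0,0,0,0,-0.15,1],[0,0,0,0,0,-0.2,1],[0,0,0,0,0,-0.24,1],[0,0,0,0,0,-0.26,1],[0,0,0,0,0,-0.26,1],[0,0,0,0,0,-0.26,1],[0,0,0,0,0,-0.26,1],[0,0,0,0,0,-0.26,1]]])

```text
time_s: 7.65
ee_pos: [0.5622, -0.2041, 0.1961]
eef_rot: [-3.139, -0.001, 1.26]
force: [0.1, 0.6, -0.5]
grip_width: 0.0232
```

Run:
```python
from h import *
from station import camera
rel(.4752,.1867,.20,1.678)
for n in ("scene","top","wrist"):
    c=camera(n);pickle.dump(c,open(f"pics/{n}7.pkl","wb"));cv2.imwrite(f"pics/{n}7.png",c["color"][:,:,::-1])
crop(load("scene7"),180,190,90,110,6,"s7");crop(load("top7"),380,170,80,60,8,"t7")
```

```text
t 7.65 row [-0.0016, -0.0008, -0.2664, 0.6908, -0.405, -0.0062]
```

View pics/s7.png

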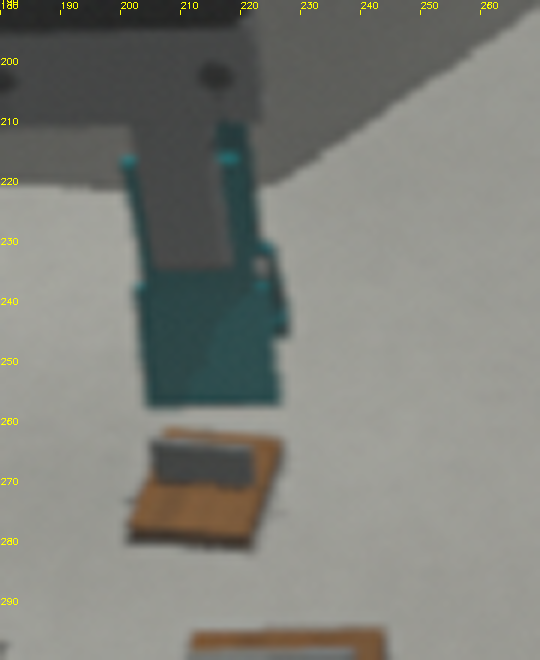

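View pics/wrist7.png

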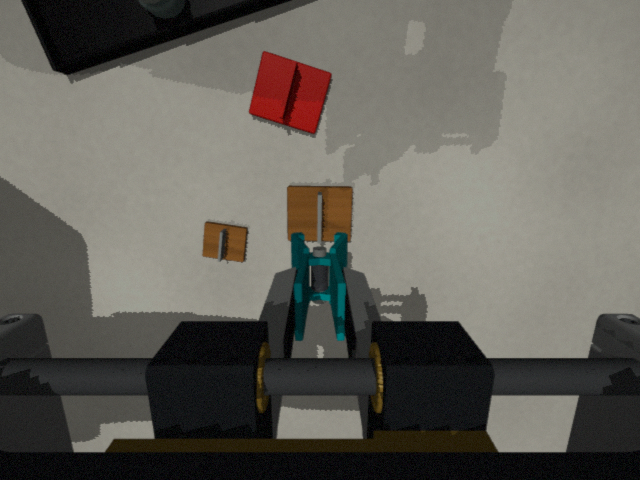

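Run:
```python
from h import *
s=load("scene7");a=-.31;ex=np.array([np.cos(a),np.sin(a),0]);ey=np.array([-np.sin(a),np.cos(a),0])
o=np.array([.5622,-.2041,0])
for z in np.arange(.135,.175,.005):
    print(round(z,3),[proj(s,o+.015*ex+j*ey+[0,0,z])[0].round(1).tolist() for j in(-.018,.018)])
print("handle top +x")
for z in np.arange(.21,.25,.005):
    print(round(z,3),[proj(s,o+.0115*ex+j*ey+[0,0,z])[0].round(1).tolist() for j in(-.015,.015)])
```

```text
0.135 [[206.2, 263.9], [228.3, 263.4]]
0.14 [[205.8, 261.7], [228.0, 261.1]]
0.145 [[205.4, 259.4], [227.7, 258.8]]
0.15 [[205.0, 257.1], [227.4, 256.5]]
0.155 [[204.6, 254.8], [227.1, 254.2]]
0.16 [[204.3, 252.5], [226.8, 251.9]]
0.165 [[203.9, 250.1], [226.4, 249.6]]
0.17 [[203.5, 247.8], [226.1, 247.2]]
handle top +x
0.21 [[202.4, 226.9], [221.7, 226.4]]
0.215 [[202.0, 224.4], [221.4, 223.9]]
0.22 [[201.5, 221.8], [221.1, 221.4]]
0.225 [[201.1, 219.3], [220.7, 218.9]]
0.23 [[200.7, 216.7], [220.4, 216.3]]
0.235 [[200.3, 214.2], [220.0, 213.7]]
0.24 [[199.8, 211.6], [219.6, 211.1]]
0.245 [[199.4, 208.9], [219.3, 208.5]]
0.25 [[198.9, 206.3], [218.9, 205.9]]
```

Run:
```python
import cv2
im=cv2.imread("pics/wrist7.png")[220:380,240:400];cv2.imwrite("pics/w7c.png",cv2.resize(im,None,fx=3.7,fy=3.7,interpolation=cv2.INTER_CUBIC))
```

```text
(no output)
```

View pics/w7c.png

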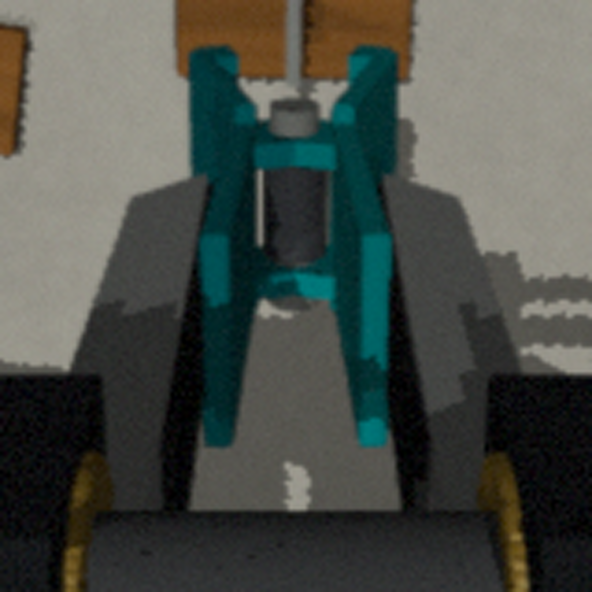

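Step 2 is met: pin about 0.19 m up, jaws about 24 mm apart, tips 46.5 mm below the TCP. Next I'll carry it above the card.

Call:
servo_tool(moves=[[[-0.002,0,-0.266,0.691,-0.405,-0.006,1],[-0.002,0,-0.266,0.691,-0.405,-0.006,1],[-0.002,0,-0.266,0.691,-0.405,-0.006,1],[-0.002,0,-0.266,0.691,-0.405,-0.006,1],[-0.002,0,-0.266,0.691,-0.405,-0.006,1],[-0.002,0,-0.266,0.691,-0.405,-0.006,1],[-0.002,0,-0.266,0.691,-0.405,-0.006,1],[-0.002,0,-0.266,0.691,-0.405,-0.006,1],[-0.002,0,-0.266,0.691,-0.405,-0.006,1],[-0.002,0,-0.266,0.691,-0.405,-0.006,1],[-0.002,0,-0.266,0.691,-0.405,-0.006,1],[-0.002,0,-0.266,0.691,-0.405,-0.006,1]]])

```text
time_s: 8.8
ee_pos: [0.475, 0.1876, 0.2]
eef_rot: [3.14, -0.0, 1.68]
force: [-0.5, -0.4, -0.7]
grip_width: 0.0231
```

Call:
servo_tool(moves=[[[0,0,0,0,0,0,1],[0,0,0,0,0,0,1],[0,0,0,0,0,0,1]]])

```text
time_s: 9.05
ee_pos: [0.4753, 0.1866, 0.2]
eef_rot: [3.14, -0.0, 1.678]
force: [0.4, 0.7, -0.6]
grip_width: 0.0232
```

Run:
```python
from h import *
from station import camera
rel(.4752,.1867,.165,1.678)
for n in ("scene","top","wrist"):
    c=camera(n);pickle.dump(c,open(f"pics/{n}8.pkl","wb"));cv2.imwrite(f"pics/{n}8.png",c["color"][:,:,::-1])
crop(load("scene8"),360,130,90,110,6,"s8");crop(load("top8"),170,230,90,60,8,"t8")
c=load("wrist8")
im=c["color"][:,:,::-1].copy()
# model card edge
for j in(-.045,0,.045):
    u=proj(c,[.4752-.107*j,.1867+.994*j,.1])[0];print(u);cv2.circle(im,tuple(int(round(v)) for v in u),3,(0,255,0),1)
cv2.imwrite("pics/wrist8o.png",im)
```

```text
t 9.05 row [0.0008, -0.0002, 0.0003, 0.0001, -0.0003, 0.07]
[321.39658407 285.15377368]
[321.54282707 235.48760354]
[321.70148382 181.60555197]
```

View pics/s8.png

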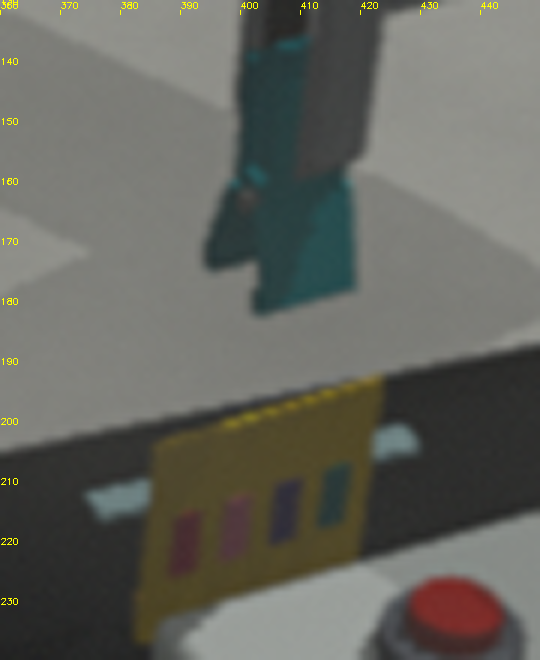

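View pics/t8.png

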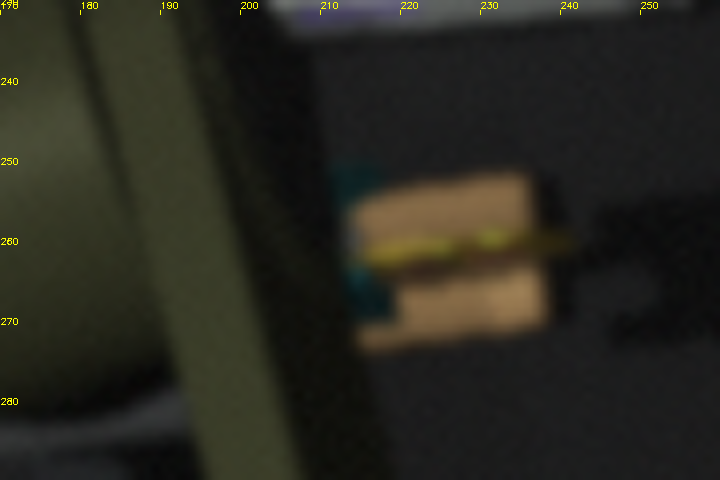

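View pics/wrist8o.png

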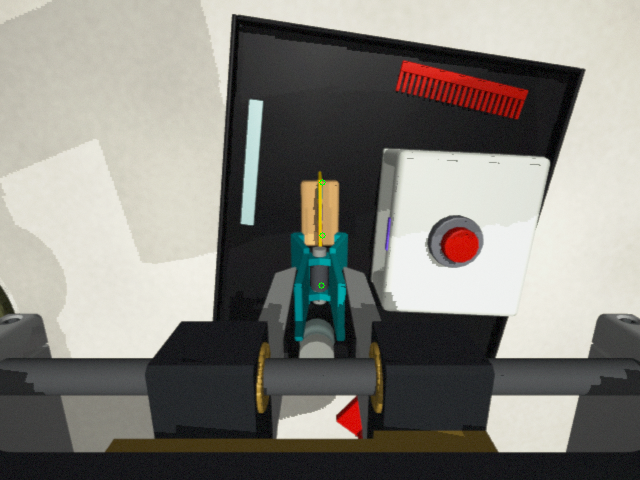

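The card line (x≈320 px in the wrist view) runs midway between the jaws (297 and 343). I'll descend straight and slowly.

Call:
servo_tool(moves=[[[0,0,0,0,0,0.01,1],[0,0,0,0,0,0.025,1],[0,0,0,0,0,0.04,1],[0,0,0,0,0,0.055,1],[0,0,0,0,0,0.07,1],[0,0,0,0,0,0.085,1],[0,0,0,0,0,0.1,1],[0,0,0,0,0,0.112,1],[0,0,0,0,0,0.122,1],[0,0,0,0,0,0.13,1],[0,0,0,0,0,0.133,1],[0,0,0,0,0,0.133,1]]])

```text
time_s: 10.2
ee_pos: [0.4753, 0.187, 0.1333]
eef_rot: [3.141, -0.0, 1.679]
force: [0.6, 0.4, -0.9]
grip_width: 0.0233
```

Call:
servo_tool(moves=[[[0,0,0,0,0,0,1],[0,0,0,0,0,0,1],[0,0,0,0,0,0,1]]])

```text
time_s: 10.45
ee_pos: [0.4754, 0.187, 0.1336]
eef_rot: [3.14, -0.0, 1.679]
force: [0.3, -0.4, -0.5]
grip_width: 0.0227
```

Run:
```python
from h import *
from station import camera
rel(.4752,.1867,.1335,1.678)
for n in ("scene","top","wrist"):
    c=camera(n);pickle.dump(c,open(f"pics/{n}9.pkl","wb"));cv2.imwrite(f"pics/{n}9.png",c["color"][:,:,::-1])
crop(load("scene9"),370,150,80,90,7,"s9")
im=cv2.imread("pics/wrist9.png")[140:360,220:440];cv2.imwrite("pics/w9c.png",cv2.resize(im,None,fx=2.7,fy=2.7,interpolation=cv2.INTER_CUBIC))
s=load("scene9");a=.107;ex=np.array([np.cos(a),np.sin(a),0]);ey=np.array([-np.sin(a),np.cos(a),0])
for z in (.080,.085,.09,.095):
    print(z,[proj(s,np.array([.4752,.1867,z])+.015*ex+j*ey)[0].round(1).tolist() for j in(-.018,.018)])
```

```text
t 10.45 row [0.001, -0.0003, 0.0006, -0.0006, -0.0005, 0.0002]
0.08 [[399.6, 212.8], [414.8, 208.0]]
0.085 [[399.8, 210.8], [415.1, 206.1]]
0.09 [[400.1, 208.8], [415.3, 204.1]]
0.095 [[400.3, 206.8], [415.6, 202.0]]
```

View pics/s9.png

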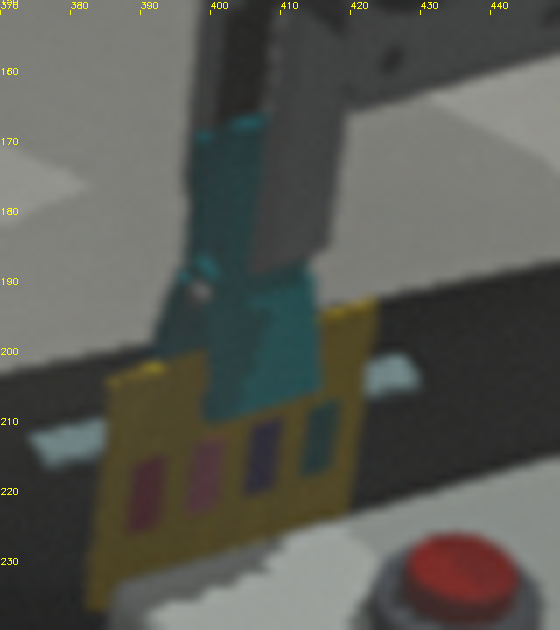

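View pics/w9c.png

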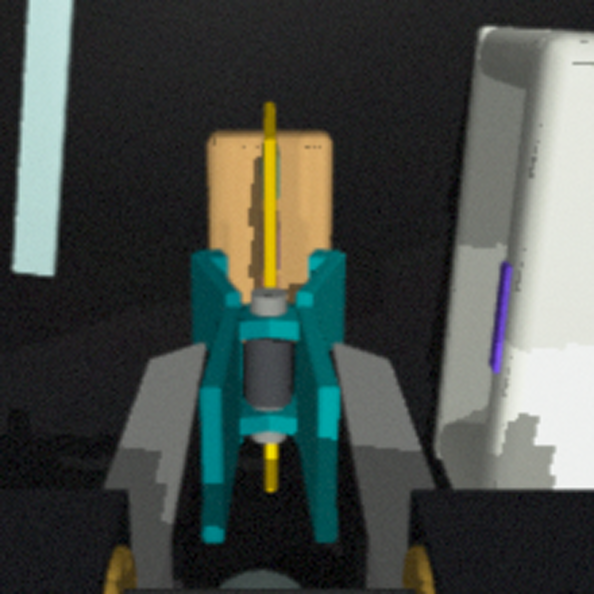

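The lamp's purple light is on. The card runs midway between the jaws, and the near jaw's tip (399–415, 210–205) lies about 13 mm below the card edge; the far jaw disappears behind the card. Nothing is touching, so I'm handing in.

```bash
python3 -c "
from station import *
print(hand_in());o=get_obs();print(o['time_s'],o['ee_pos'],o['force'],o['grip_width'])"
```

```text
the job is handed in; nothing more can be done
None
the job is handed in; nothing more can be done
```

I pressed the lamp button to its stop, lifted the clip off its stand squeezed open, and handed in with it held gaping over the card's top edge. The hand-in reported no verdict.

- **Button:** My first press went too hard. The wrist force reached about 60 N, with the closed fingertips on the button, before I eased off. A second, gentle press held at 10–12 N with the fingertips no longer sinking, so the button was at its stop. The purple glow in the last wrist picture suggests the lamp is on. The 40 N limit covers the arm and the gripper's body. I don't know whether fingertips count towards it.
- **Clip:** It first closed lopsided, with about 21 N upward on the tool. After raising the gripper 8 mm and squeezing harder it sat evenly, fully open (about 23 mm between the fingers). I then lifted the pin to about 0.19 m.
- **Final position:** At about 10.5 s, the last pictures showed the card midway between the jaws, about 12 mm to each side. The near jaw's tip was about 13 mm below the edge. The far jaw was hidden behind the card, so I could not see its tip. The wrist force stayed under 1 N, so I saw no sign of contact with the card.
- **Other items:** I never touched the jars, comb or file.

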